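# Bolt the service hatch of the dough former

### The arm

A 6-joint arm with a two-finger parallel gripper is mounted at the origin on the work surface. World frame = base frame: x ahead of the robot, y to its left, z up, the work surface at z = 0. Lengths are in mm, angles in degrees, forces in N, time in s.
With the tool pointing down it reaches from about 300 to 850 mm from the base axis. Payload 4.2 kg.
Tool frame: the origin (TCP) lies on the centre line of the jaws, within the pads' length; the fingertips stand 14 mm ahead of it and the grasp point (between the pads) lies 5 mm behind it; z points along the fingers, y is the direction in which the jaws open and shut (so a half turn about z gives the same grasp; the last joint's range is limited). The gripper opens to 91 mm and grips with 3 to 60 N. Pads are 32 mm wide; open, the fingers measure 118 mm over their backs; the gripper's body (76 mm by 178 mm) begins 60 mm behind the grasp point.
Start: joints at [-67.666, 18.312, 89.639, -0, 72.044, -1.146], TCP at [229.099, -527.404, 227.976] pointing down, gripper open.
Joint ranges: [-177.97, 177.97], [-48.28, 115.42], [12.27, 149.76], [-77.06, 257.06], [2.81, 150.46], [-146.56, 146.56]. Speed limits (degrees/s): [147.25, 147.25, 180, 180, 180, 180].

### API

Orientations are given as [roll, pitch, yaw] about the fixed x, y, z axes, in that order (R = Rz(yaw) Ry(pitch) Rx(roll)).
In Python, from workcell import state, grab_frame, job_done gives the robot as it stands.
- The arm moves only by the tool send_rows, never from a script. Its argument "deltas" is one flat list of numbers, 5 for each row, row after row: the opening, from 0 (shut) to 1 (fully open), then the shift along the tool's x, y, z in m, then the turn about the tool's z in degrees. A call has 1 to 12 rows; each row shifts and turns the pose as measured when the row begins, along the tool's axes as they then stand; what a row does not reach is not made up. A row lasts 1/10 s, in which the tool goes at most 50 mm and 8.59 degrees, less where a joint would pass 70% of its speed; a pose out of reach is approached as far as the arm can. A call is refused whole if a number of a shift passes 0.05 or a number of a turn 8.59, either way. A call with a gripper value outside its range is refused whole. The fingers move at their own pace and stop on an object; "squeeze" is the grip in N (left out, the last holds). Time passes only in rows, so rows that do not move let the fingers close. It gives the time, the measured TCP pose, the force and the opening at its end, in the units of the state.
- state(): the state, without advancing time (a new reading comes with each control period).
- grab_frame(name): name is "scene" or "top"; returns a dict with "img" (420x560x3 uint8, red, green, blue), "camera_matrix" (3x3 intrinsics, pixels), "k1" (the pictures are not rectified: a ray, as slopes to the right and down, at radius r is drawn at 1 + k1 r^2 times it, then the intrinsics apply), "R" (3x3) and "t" (3): a world point X has camera coordinates R X + t. Camera axes: x right, y down, z forward; pixel columns grow to the right and rows downward; lengths in mm; the calibration is good to about 2 mm. A picture is of the moment at which its call begins. There is no depth.
- job_done(): hands the job in, once; it reports no verdict.
The state is a dict: "time_s": time; "qpos": joint angles; "qvel": joint speeds; "effort": joint torques, N m; "ee_pos": TCP position; "ee_rot": TCP orientation; "force": force on the tool from outside, world axes, zero at the start; "torque": the same for the moment, N m; "gripper_width": finger opening in mm.
Only numpy, scipy, OpenCV 4.12 (cv2) and the standard library are available. Lean on these libraries where they do the work, as an engineer would, in place of code of your own. Each camera call takes 0.05 s, during which the arm holds its last target. There are 200 camera calls.

### The job

Lock the service hatch on the deck of the dough former: slide its barrel bolt across through the keeper with the handle still up, then turn the handle fully down into the notch of the guide plate and leave it there. The notch is not always at the same place, so feel or look for it and never force the handle against the plate; leave the things lying around where they are.

Things in the scene. Friction and masses are not known exactly. Their poses are not given: they have to be found in the camera images.
- machine: stainless dough former standing on the table; origin at the centre of its foot print, on the table. Its deck (top face at z = 100 mm) spans x -145 to 145, y -280 to 200 mm in its frame; a raised control head, 190 mm high with its carrying handle, stands at y 200 to 300 mm. The barrel bolt lies along y at x = -20, z = 136 mm; it is shot towards +y and its handle turns over from upright towards +x.
- ball (a point): centre of the black ball, 24 mm across, at the end of the bolt's handle (a square steel bar, 10 x 10 mm). The ball's centre is 64 mm from the rod's axis. It follows the bolt's slide and the handle's turn; its own z axis points outwards along the handle.
- keeper (a point): middle of the keeper, a stirrup on the hatch through which the rod's nose goes; on the rod's axis (machine frame x -20, y 56, z 136 mm), which runs along this point's y axis. At slide 0 the handle stands 171 mm behind it (-y). Two more stirrups carry the rod at y -150 and 13 mm; all are 29 mm wide and 50 mm high above the deck.
- bolt (a joint): slide of the bolt in m: 0 fully drawn back (unlocked), grows as it is shot towards the keeper, hard stop at 0.110. It rubs with about 2.5 N and stays where it is left.
- handle (a joint): turn of the bolt's handle about the rod in rad: 0 upright, growing as it is turned over towards the machine's +x; 1.5 is its stop, fully down (near level). Its friction, about 0.05 N m (0.8 N at the ball), holds it where it is left. Without the notch it meets the plate's top edge at about 0.8 (the edge gives about 1 mm at 10 N).
- guide: dark clamp bar on the deck (12 x 210 x 12 mm, along y), fixed; origin at its underside centre. It carries the guide plate, which is clamped anywhere along it, so this pose does not show where the plate's notch is. The notch takes the handle at one slide value between 0.048 and 0.092, not reported: find it by sight, or with the handle resting lightly on the plate's edge.
- plate_edge (a point): a fixed point on the line of the guide plate's top edge (y along the edge). The plate is upright, aluminium, 6 mm thick, 22 to 28 mm from the rod's axis on the +x side; its top edge is 14 mm above the rod's axis. It has one notch, 15 mm wide, 23 mm deep, open upwards, for the handle bar (10 mm). More than 20 N between handle and plate (8 N at the ball) is forcing it.
- wrench: open-ended steel wrench, 140 mm long, lying on the deck; a bystander, not to be moved
- cutter: thin metal ring cutter, 56 mm across, 32 mm high, standing on the deck; origin at the centre of its underside; a bystander, not to be moved
- pliers: pliers with plastic grips, about 170 mm long, lying on the table; a bystander, not to be moved
- jar: jar, 64 mm across, 75 mm high, on the table; a bystander, not to be moved
- scraper: dough scraper, about 130 x 120 mm, lying on the table; a bystander, not to be moved
- bowl: steel bowl, 140 mm across, 55 mm high, on the table; a bystander, not to be moved
- brush: hand brush lying on the table; a bystander, not to be moved

How it is judged:
By the outcome, as a careful person would: the job done as asked, in the order asked, and still so for the second after the job is handed in, with the robot touching nothing.
It also fails if it takes over 72 s, if anything falls off the work surface, if the arm or the gripper's body presses on something with over 40 N, if the wrist force passes 120 N, or if a joint passes its speed limit or range.

## Working session

There is one attempt and no reset: what is moved stays moved. The work goes in short steps, Python scripts to look and compute and a tool call to move; the robot and the scene stay as the last step left them, time stands still between calls to the robot, and variables do not carry over. Pictures are saved under pics/ and viewed, and the job is handed in when it is done.

Besides the shell and the picture viewer there is one more tool, called after "Call:" by a JSON object that holds its "api" and its "payload", one argument or row to a line. send_rows: Moves the arm, as the interface text tells. Its arguments: {"type":"object","properties":{"deltas":{"type":"array","items":{"type":"number"}},"squeeze":{"type":"number"}},"required":["deltas"]}

```bash
mkdir -p pics; ls
cat > h.py <<'E'
import numpy as np, cv2
from workcell import state, grab_frame, job_done
def save(n,name,box=None,s=1):
    f=grab_frame(n); im=f["img"][:,:,::-1].copy()
    if box: im=im[box[1]:box[3],box[0]:box[2]]
    cv2.imwrite("pics/"+name,cv2.resize(im,None,fx=s,fy=s,interpolation=cv2.INTER_CUBIC)); return f
def ray(f,u,v):
    K=np.array(f["camera_matrix"],float);R=np.array(f["R"]);t=np.array(f["t"])
    D=np.array([f["k1"],0,0,0,0.])
    p=cv2.undistortPoints(np.array([[[u,v]]],float),K,D)[0,0]
    return -R.T@t, R.T@np.array([p[0],p[1],1])
def onz(f,u,v,z):
    o,d=ray(f,u,v); return o+d*(z-o[2])/d[2]
def tri(f,a,g,b):
    o1,d1=ray(f,*a);o2,d2=ray(g,*b)
    s=np.linalg.lstsq(np.c_[d1,-d2],o2-o1,rcond=None)[0]
    p,q=o1+s[0]*d1,o2+s[1]*d2; return (p+q)/2,np.linalg.norm(p-q)
def proj(f,X):
    K=np.array(f["camera_matrix"],float)
    return cv2.projectPoints(np.array([X],float),cv2.Rodrigues(np.array(f["R"]))[0],np.array(f["t"],float),K,np.array([f["k1"],0,0,0,0.]))[0][0,0]
E
python3 - <<'E'
from h import *
for n in("scene","top"):
    f=save(n,n+"0.png",None,1.4); print(n,-np.array(f["R"]).T@f["t"],np.array(f["R"])[2])
print(state())
E
```

```text
pics
scene [1323.57745121 -651.70239243 1125.37042284] [-0.57305659  0.45735219 -0.68002583]
top [ 265.13237947   14.86762293 1818.17932435] [ 0.1307744   0.00590226 -0.99139458]
{'time_s': 0.1, 'qpos': array([-6.76653373e+01,  1.83477008e+01,  8.96984258e+01,  2.06029459e-03,
        7.20456381e+01, -1.14556750e+00]), 'qvel': array([-0.01144789, -0.12738074, -0.15957725, -0.03229741,  0.05313723,
        0.03747676]), 'effort': array([-3.94686037e-05, -4.13332164e+01, -2.32510704e+01,  7.27474527e-02,
        4.21807612e-02, -7.17376179e-05]), 'ee_pos': array([ 228.94884873, -526.98358444,  227.21384141]), 'ee_rot': array([-1.79908293e+02, -3.79316544e-03,  2.34795905e+01]), 'force': array([-0.94506336,  0.00971948,  0.37227676]), 'torque': array([-0.01962913, -0.05661241,  0.02223871]), 'gripper_width': 91.0891196416008}
```

```bash
sleep 1
```

```text
(no output)
```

View pics/scene0.png

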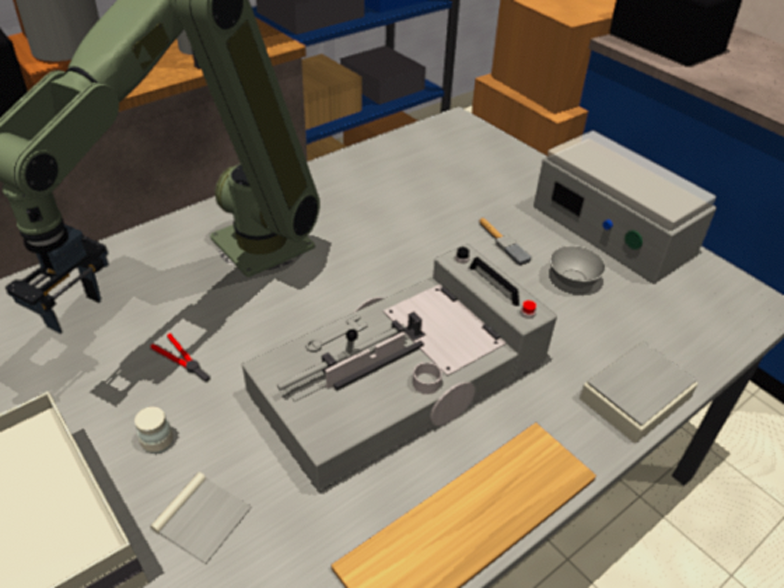

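View pics/top0.png

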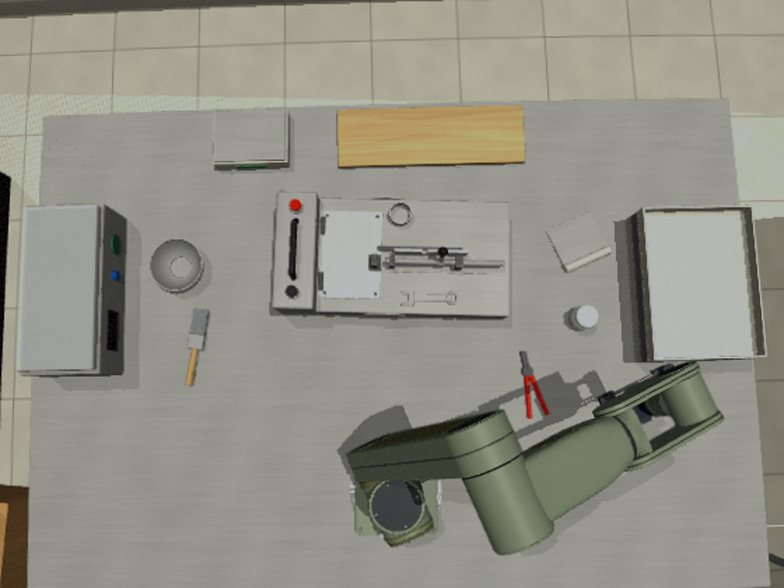

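The machine's +y runs to the left in the top view, so it is roughly world +y. In the scene view the ball is near (352,335)/1.4, and in the top view near (443,252)/1.4. The plate's notch shows as a bright dot, so I'll zoom in.

Run:
```python
from h import *
f=save("scene","s1.png",(170,200,330,310),5)
g=save("top","t1.png",(180,130,380,240),4)
for n,F,box in(("s",f,(235,225,268,260)),("t",g,(300,170,335,195))):
    im=F["img"].astype(int).max(2); x0,y0,x1,y1=box
    print(n); print(im[y0:y1,x0:x1][::2,::2])
```

```text
s
[[179 182 182 181 178 178 173 168 169 163 167 165 169 168 168 167 168]
 [181 179 177 173 165 175 170 165 162 167 141 133 169 169 168 168 167]
 [177 171 162 176 177 176 147 167 173 122 118 170 170 166 169 168 168]
 [166 172 176 177 174 174 151 149 170 174 162 169 174 165 167 169 168]
 [176 176 173 173 172 172 172 174 172 173 176 173 151 114 164 171 171]
 [173 174 173 171 169 173 170 100  64  86 156 123 119 166 173 173 170]
 [172 169 170 172 173 159  83  13  26  12  98 168 176 175 170 170 169]
 [168 172 174 157 119 139  57  14  22  11  86 174 171 170 169 169 166]
 [175 157 119 137 171 178 104   9   8  13 113 174 172 169 167 160 172]
 [113 126 170 177 174 176 159  36  24 115 172 172 167 161 161 170 165]
 [167 175 173 172 176 176 138  53  60 154 170 163 163 170 165 138 113]
 [172 172 175 176 174 175 116  53  65 148 165 171 164 135 108 127 157]
 [175 174 173 176 177 171  90  58  72 112 113 124 109 152 171 137  87]
 [163 175 176 173 161 124 104  59  71  86  82 128 192 192 139  71  77]
 [ 93 165 171 149 141 137 118 110  88 145 177 188 139  94  88 144 178]
 [ 65  96 159 147 125 100  84 145
[... 458 characters left out ...]
153 151 151 160 166 166]
 [173 104  95 153 157 156 132  27  35  27 136 143 141 142 130 158 169 169]
 [ 66 166 124  88  89  75  65  19  31  25 113 118 120 117 144 143 142 145]
 [ 95  93 107  71  68  67  86  38  24  77  68  70  66  73  75  73  84 162]
 [149 145 160  92  85  77 118  67  68 143 144 142 145  84  88 103 146 154]
 [157 158 156 152 150 122  99  70  86 135 132 132 145  89  88  96 143 142]
 [ 98 103 103 110 104 107 108 125 117 105 109 118 121  90  89  96 132 136]
 [107 108 108 109 107  79  78  77 103 110 108  77  75  97  86 101  80  80]
 [154 157 155 157 156 157 156 153 151 152 152  84  56  33  52 149 152 150]
 [140 138 141 155 157 153 151 152 167 159 149 144 157 150 150 149 151 150]]
```

View pics/s1.png

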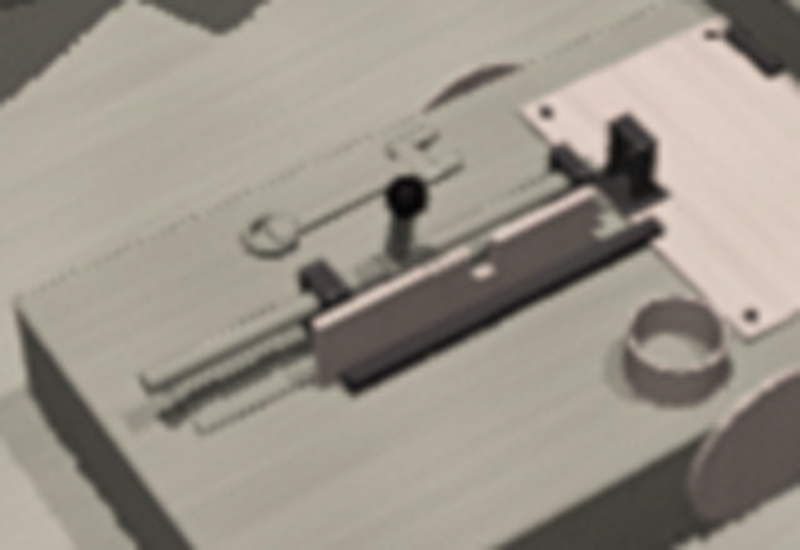

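View pics/t1.png

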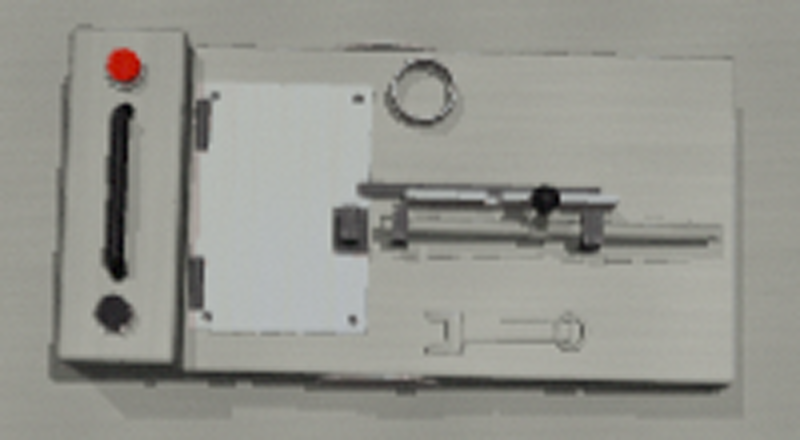

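Run:
```python
from h import *
f=save("scene","s2.png",(230,225,295,270),12); g=save("top","t2.png",(275,165,345,200),11)
S=lambda x,y:((x+.5)/5-.5+170,(y+.5)/5-.5+200)
T=lambda x,y:((x+.5)/4-.5+180,(y+.5)/4-.5+130)
r=lambda x:np.round(x,1)
b,e=tri(f,S(406,196),g,T(545,198)); print("ball",r(b),e)
print("deck R edge",[r(onz(g,*T(733,y),100)) for y in(57,383)],"top/bot edge",[r(onz(g,*T(*p),100)) for p in((200,47),(185,372))])
print("rod z136",[r(onz(g,*T(*p),136)) for p in((420,231),(715,240))], "keeper top z150",r(onz(g,*T(350,228),150)))
print("plate S z150",[r(onz(f,*S(*p),150)) for p in((315,322),(595,187),(472,246),(492,238))])
print("plate T z150",[r(onz(g,*T(*p),150)) for p in((408,196),(615,203),(487,198),(497,198))])
```

```text
ball [ 578.8 -125.7  199.3] 2.7683644080158087
deck R edge [array([ 719.7, -306.2,  100. ]), array([ 431., -292.,  100.])] top/bot edge [array([740.8, 164.2, 100. ]), array([452.3, 180.8, 100. ])]
rod z136 [array([564.4, -24.8, 136. ]), array([ 550.3, -276.1,  136. ])] keeper top z150 [565.9  34.7 150. ]
plate S z150 [array([ 586.5, -189.1,  150. ]), array([596.7,  -8.3, 150. ]), array([591.9, -90.1, 150. ]), array([593.6, -77.8, 150. ])]
plate T z150 [array([592.2, -15.1, 150. ]), array([ 581.8, -190.3,  150. ]), array([588.8, -82. , 150. ]), array([588.6, -90.5, 150. ])]
```

View pics/s2.png

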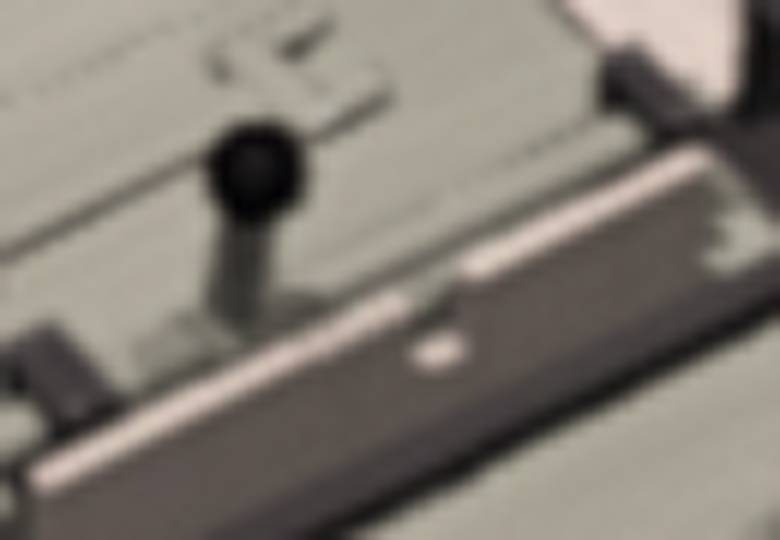

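View pics/t2.png

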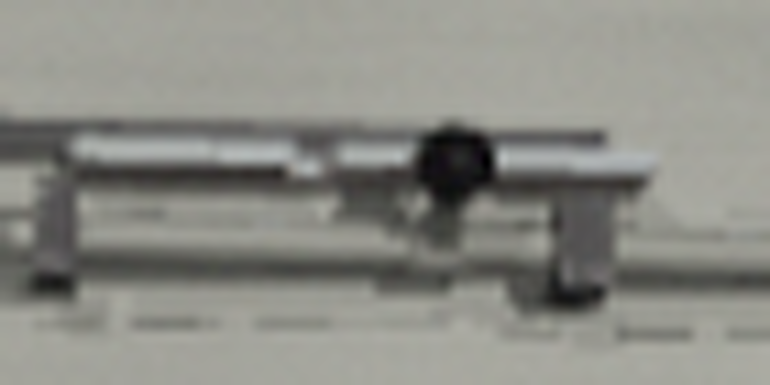

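The notch is at about world y -85, and the ball is at about (574, -126, 199). The machine's yaw is about -3.2°. I'll align the tool's y with the bolt axis and go above the ball.

Call:
{"api": "send_rows", "payload": {
  "deltas": [1, 0, 0, -0.01, 6.7, 1, 0, 0, -0.01, 6.7, 1, 0, 0, -0.01, 6.7, 1, 0, 0, -0.01, 6.6]
}}

```text
time_s: 0.7
ee_pos: [228.5, -526.1, 266.6]
ee_rot: [-179.7, 0.2, -4.2]
force: [0.6, 0.9, -0.5]
gripper_width: 91.1
```

Call:
{"api": "send_rows", "payload": {
  "deltas": [1, 0.027, -0.035, 0, 0, 1, 0.027, -0.035, 0, 0, 1, 0.027, -0.035, 0, 0, 1, 0.027, -0.035, 0, 0, 1, 0.027, -0.035, 0, 0, 1, 0.027, -0.035, 0, 0, 1, 0.027, -0.035, 0, 0, 1, 0.027, -0.035, 0, 0, 1, 0.027, -0.035, 0, 0, 1, 0.027, -0.035, 0, 0, 1, 0, 0, 0, 0]
}}

```text
time_s: 1.8
ee_pos: [536.0, -188.2, 267.8]
ee_rot: [-179.9, -0.1, -4.7]
force: [0.7, -1.2, -0.5]
gripper_width: 91.1
```

Call:
{"api": "send_rows", "payload": {
  "deltas": [1, 0.016, -0.032, 0, -1.5, 1, 0.016, -0.032, 0, 0, 1, 0, 0, 0, 0]
}}

```text
time_s: 2.1
ee_pos: [573.2, -124.9, 267.2]
ee_rot: [180.0, -0.0, -3.1]
force: [0.4, -0.3, -0.4]
gripper_width: 91.1
```

Run:
```python
from h import *
s=state();print(s["ee_pos"],s["ee_rot"])
f=save("scene","s3.png",(170,150,330,310),4)
print(proj(f,s["ee_pos"]+[0,0,-14]))
```

```text
[ 573.19239276 -124.91662888  267.23966442] [ 1.79989612e+02 -6.48631734e-03 -3.10837334e+00]
[248.98966048 222.5882544 ]
```

View pics/s3.png

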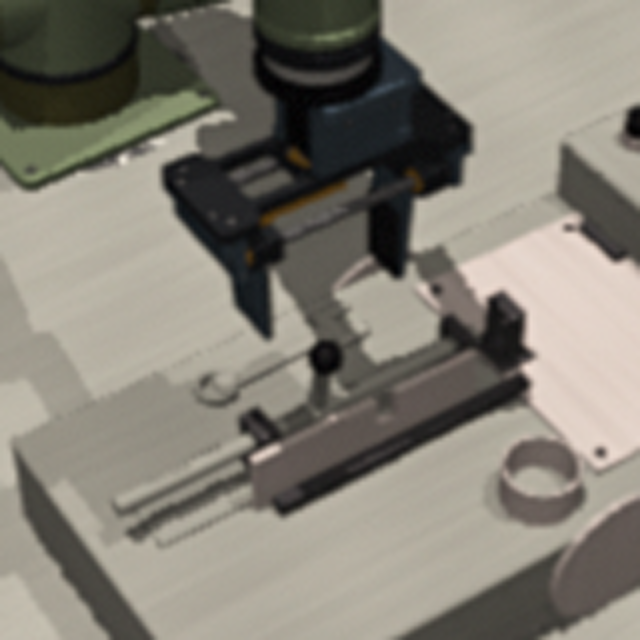

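The open fingertips at (262,332) and (397,272) straddle the ball at (325,356). I'll descend and close gently.

Call:
{"api": "send_rows", "payload": {
  "deltas": [1, 0, 0, 0.025, 0, 1, 0, 0, 0.025, 0, 1, 0, 0, 0.02, 0, 1, 0, 0, 0.003, 0, 1, 0, 0, 0, 0]
}}

```text
time_s: 2.65
ee_pos: [569.6, -132.8, 193.7]
ee_rot: [179.7, -0.0, -3.4]
force: [-0.8, 0.3, 0.2]
gripper_width: 90.7
```

Call:
{"api": "send_rows", "payload": {
  "deltas": [0.5, 0, 0, 0, 0, 0.4, 0, 0, 0, 0, 0.3, 0, 0, 0, 0, 0.2, 0, 0, 0, 0, 0.2, 0, 0, 0, 0, 0.2, 0, 0, 0, 0, 0.2, 0, 0, 0, 0, 0.2, 0, 0, 0, 0],
  "squeeze": 6
}}

```text
time_s: 3.45
ee_pos: [571.2, -133.1, 198.2]
ee_rot: [179.7, -0.4, -3.5]
force: [-0.8, 2.0, 0.7]
gripper_width: 29.9
```

Call:
{"api": "send_rows", "payload": {
  "deltas": [0.1, 0, 0, 0.001, 0, 0.1, 0, 0, 0.001, 0, 0.1, 0, 0, 0, 0, 0.1, 0, 0, 0, 0],
  "squeeze": 6
}}

```text
time_s: 3.85
ee_pos: [572.3, -132.7, 197.5]
ee_rot: [179.7, -0.6, -3.5]
force: [0.5, 2.2, 2.0]
gripper_width: 23.4
```

Run:
```python
from h import *
s=state();print(s["ee_pos"],s["ee_rot"],s["force"],s["gripper_width"])
f=save("scene","s4.png",(210,200,310,290),7)
g=save("top","t4.png",(270,150,350,210),9)
```

```text
[ 572.32431357 -132.70695969  197.50378455] [179.73996053  -0.64015252  -3.45268492] [0.52785134 2.16130929 1.98111356] 23.36801849600979
```

View pics/s4.png

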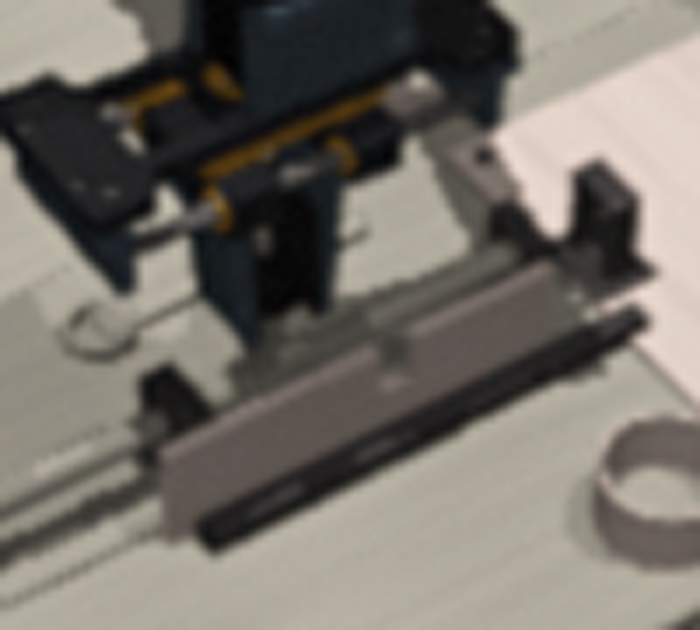

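Width is 23.4 mm, so the 24 mm ball is held. Now I'll slide towards +y with the handle up.

Call:
{"api": "send_rows", "payload": {
  "deltas": [0.1, 0, -0.004, 0, 0, 0.1, 0, -0.006, 0, 0, 0.1, 0, -0.006, 0, 0, 0.1, 0, -0.006, 0, 0, 0.1, 0, -0.006, 0, 0, 0.1, 0, 0, 0, 0],
  "squeeze": 8
}}

```text
time_s: 4.55
ee_pos: [573.7, -106.2, 197.5]
ee_rot: [179.3, -0.6, -3.4]
force: [0.3, -1.5, 2.0]
gripper_width: 23.0
```

Call:
{"api": "send_rows", "payload": {
  "deltas": [0.1, 0, -0.006, 0, 0, 0.1, 0, -0.006, 0, 0, 0.1, 0, -0.006, 0, 0, 0.1, 0, -0.004, 0, 0, 0.1, 0, 0, 0, 0, 0.1, 0, 0, 0, 0],
  "squeeze": 8
}}

```text
time_s: 5.15
ee_pos: [575.2, -81.9, 197.4]
ee_rot: [179.3, -0.6, -3.4]
force: [-0.2, -2.1, 2.1]
gripper_width: 23.1
```

Run:
```python
from h import *
s=state();print(s["ee_pos"],s["ee_rot"],s["force"],s["gripper_width"])
f=save("scene","s5.png",(220,200,300,270),9)
g=save("top","t5.png",(270,150,350,210),9)
```

```text
[575.15447163 -81.90519598 197.37024858] [179.27886409  -0.64091201  -3.38642218] [-0.22872925 -2.05251361  2.08091886] 23.128342049330342
```

View pics/s5.png

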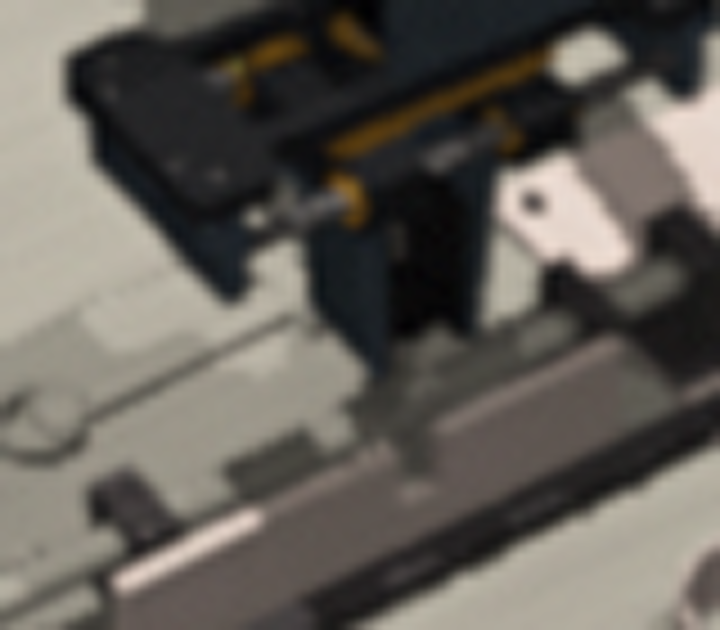

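View pics/t5.png

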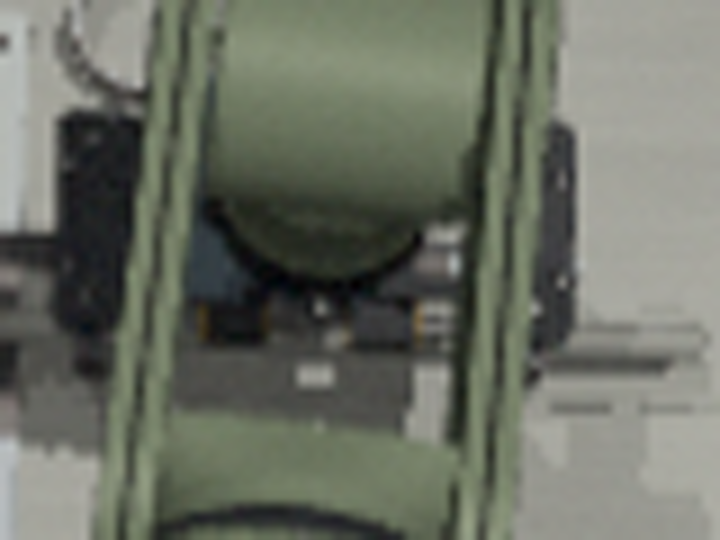

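The bolt is about at the notch. I estimate the notch 2 mm back, so I'll trim that and tilt the handle to about 0.7 rad with a light grip.

Call:
{"api": "send_rows", "payload": {
  "deltas": [0.1, 0, 0.002, 0, 0, 0.1, 0, 0, 0, 0],
  "squeeze": 8
}}

```text
time_s: 5.45
ee_pos: [575.1, -82.7, 197.4]
ee_rot: [179.5, -0.6, -3.4]
force: [-0.5, -2.5, 2.7]
gripper_width: 23.1
```

Call:
{"api": "send_rows", "payload": {
  "deltas": [0.1, 0.006, 0, 0.0016, 0, 0.1, 0.006, 0, 0.0022, 0, 0.1, 0.006, 0, 0.0028, 0, 0.1, 0.0055, 0, 0.0033, 0, 0.1, 0, 0, 0, 0],
  "squeeze": 5
}}

```text
time_s: 5.95
ee_pos: [600.2, -84.1, 185.4]
ee_rot: [179.6, -0.5, -3.5]
force: [1.6, -0.7, 0.1]
gripper_width: 23.3
```

Run:
```python
from h import *
s=state();print(s["ee_pos"],s["force"],s["gripper_width"])
f=save("scene","s6.png",(240,215,290,265),12)
```

```text
[600.22025267 -84.09652582 185.37812083] [ 1.56685431 -0.71788374  0.08449296] 23.26748911284317
```

View pics/s6.png

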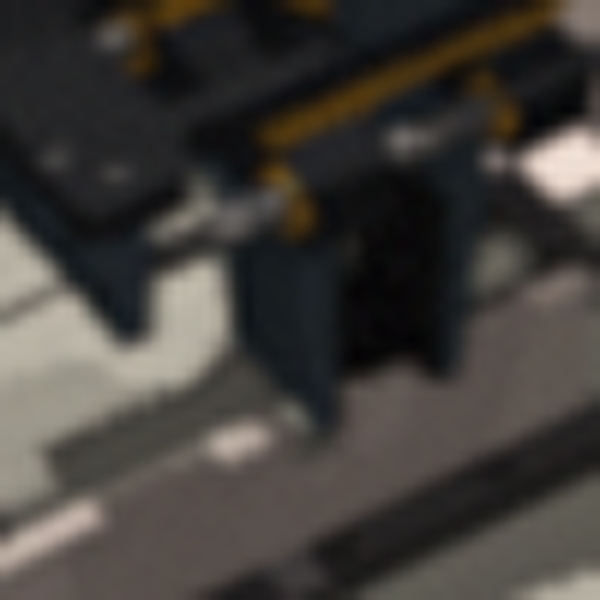

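The fingers hide the notch here, so I'll trim 1.5 mm more and go on by feel.

Call:
{"api": "send_rows", "payload": {
  "deltas": [0.1, 0, 0.002, 0, 0, 0.1, 0, 0, 0, 0],
  "squeeze": 5
}}

```text
time_s: 6.2
ee_pos: [600.1, -85.4, 185.4]
ee_rot: [179.6, -0.5, -3.5]
force: [1.1, -0.1, 0.1]
gripper_width: 23.4
```

Call:
{"api": "send_rows", "payload": {
  "deltas": [0.1, 0.004, 0, 0.003, 0, 0.1, 0.002, 0, 0.0016, 0, 0.1, 0, 0, 0, 0],
  "squeeze": 5
}}

```text
time_s: 6.5
ee_pos: [605.8, -85.8, 180.5]
ee_rot: [179.6, -0.4, -3.5]
force: [-0.5, 0.7, 0.6]
gripper_width: 23.5
```

Call:
{"api": "send_rows", "payload": {
  "deltas": [0.1, 0.0023, 0, 0.0022, 0, 0.1, 0, 0, 0, 0]
}}

```text
time_s: 6.7
ee_pos: [608.3, -85.9, 178.0]
ee_rot: [179.7, -0.4, -3.5]
force: [1.2, 1.1, 0.1]
gripper_width: 23.6
```

Call:
{"api": "send_rows", "payload": {
  "deltas": [0.1, 0.0023, 0, 0.0023, 0, 0.1, 0, 0, 0, 0]
}}

```text
time_s: 6.9
ee_pos: [610.7, -86.0, 175.4]
ee_rot: [179.7, -0.4, -3.5]
force: [0.8, 0.7, -0.5]
gripper_width: 23.6
```

Call:
{"api": "send_rows", "payload": {
  "deltas": [0.1, 0.002, 0, 0.0023, 0, 0.1, 0, 0, 0, 0]
}}

```text
time_s: 7.1
ee_pos: [612.8, -86.1, 172.7]
ee_rot: [179.7, -0.4, -3.5]
force: [1.2, 1.3, -0.3]
gripper_width: 23.7
```

At about 0.93 rad there is no contact force, so the handle seems to be entering the notch. I'll continue.

Call:
{"api": "send_rows", "payload": {
  "deltas": [0.1, 0.0022, 0, 0.003, 0, 0.1, 0, 0, 0, 0]
}}

```text
time_s: 7.3
ee_pos: [615.1, -86.3, 169.4]
ee_rot: [179.7, -0.4, -3.5]
force: [-0.2, 0.6, -1.0]
gripper_width: 23.3
```

Call:
{"api": "send_rows", "payload": {
  "deltas": [0.1, 0.002, 0, 0.0034, 0, 0.1, 0, 0, 0, 0]
}}

```text
time_s: 7.5
ee_pos: [617.4, -86.4, 165.7]
ee_rot: [179.7, -0.4, -3.5]
force: [0.7, 0.9, -1.2]
gripper_width: 23.4
```

Run:
```python
from h import *
s=state();print(s["ee_pos"],s["force"],s["gripper_width"])
f=save("scene","s7.png",(240,215,300,265),12)
```

```text
[617.43411524 -86.38803596 165.71935701] [ 0.68915018  0.90819863 -1.18538583] 23.385042960976573
```

View pics/s7.png

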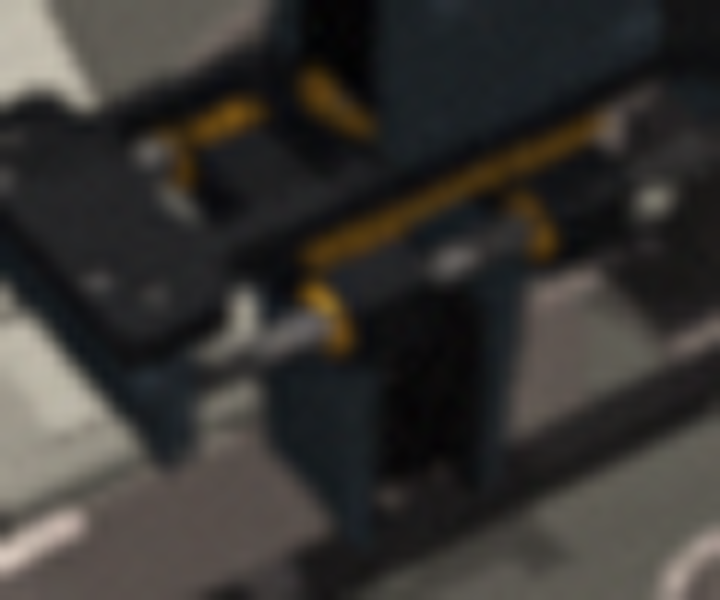

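Call:
{"api": "send_rows", "payload": {
  "deltas": [0.1, 0.0024, 0, 0.0049, 0, 0.1, 0, 0, 0, 0]
}}

```text
time_s: 7.75
ee_pos: [620.0, -86.5, 160.7]
ee_rot: [179.7, -0.4, -3.5]
force: [-0.0, 0.2, -0.4]
gripper_width: 23.1
```

Call:
{"api": "send_rows", "payload": {
  "deltas": [0.1, 0.002, 0, 0.0055, 0, 0.1, 0, 0, 0, 0]
}}

```text
time_s: 7.95
ee_pos: [622.4, -86.6, 154.8]
ee_rot: [179.7, -0.4, -3.5]
force: [0.7, 1.1, -0.9]
gripper_width: 23.3
```

Call:
{"api": "send_rows", "payload": {
  "deltas": [0.1, 0.0016, 0, 0.0055, 0, 0.1, 0, 0, 0, 0]
}}

```text
time_s: 8.15
ee_pos: [624.2, -86.7, 148.7]
ee_rot: [179.7, -0.4, -3.5]
force: [-0.4, 1.2, -1.1]
gripper_width: 23.6
```

Call:
{"api": "send_rows", "payload": {
  "deltas": [0.1, 0.001, 0, 0.005, 0, 0.1, 0, 0, 0, 0]
}}

```text
time_s: 8.35
ee_pos: [625.3, -86.8, 143.2]
ee_rot: [179.7, -0.4, -3.5]
force: [-0.0, 1.9, -1.3]
gripper_width: 23.2
```

Call:
{"api": "send_rows", "payload": {
  "deltas": [0.1, 0.0003, 0, 0.003, 0, 0.1, 0, 0, 0, 0]
}}

```text
time_s: 8.55
ee_pos: [625.7, -86.8, 139.9]
ee_rot: [179.7, -0.4, -3.5]
force: [1.0, 1.6, -0.9]
gripper_width: 23.0
```

Call:
{"api": "send_rows", "payload": {
  "deltas": [0.1, 0, 0, 0.002, 0, 0.1, 0, 0, 0, 0]
}}

```text
time_s: 8.75
ee_pos: [625.8, -86.8, 138.4]
ee_rot: [179.7, -0.4, -3.5]
force: [-0.4, 2.2, -0.9]
gripper_width: 23.5
```

Run:
```python
from h import *
s=state();print(s["ee_pos"],s["force"],s["torque"],s["gripper_width"])
f=save("scene","s8.png",(230,200,300,265),10)
```

```text
[625.82132111 -86.8031409  138.41179646] [-0.3787934   2.21862424 -0.90043072] [0.27186952 0.04393814 0.03639373] 23.452051100151177
```

View pics/s8.png

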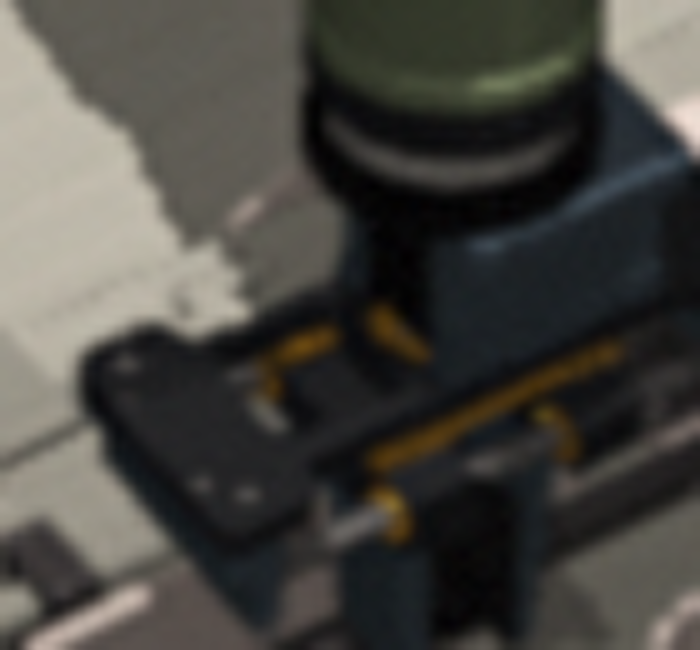

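Call:
{"api": "send_rows", "payload": {
  "deltas": [0.1, 0, 0, 0.002, 0, 0.1, 0, 0, 0, 0]
}}

```text
time_s: 9.0
ee_pos: [626.0, -86.9, 137.6]
ee_rot: [179.7, -0.5, -3.5]
force: [0.2, 0.9, -1.0]
gripper_width: 23.1
```

Call:
{"api": "send_rows", "payload": {
  "deltas": [0.1, 0, 0, 0.002, 0, 0.1, 0, 0, 0, 0]
}}

```text
time_s: 9.2
ee_pos: [626.2, -86.9, 136.7]
ee_rot: [179.7, -0.6, -3.5]
force: [-0.3, -0.4, 0.3]
gripper_width: 23.2
```

Call:
{"api": "send_rows", "payload": {
  "deltas": [0.1, 0, 0, 0.002, 0, 0.1, 0, 0, 0, 0]
}}

```text
time_s: 9.4
ee_pos: [626.3, -86.9, 135.7]
ee_rot: [179.7, -0.7, -3.5]
force: [-0.9, 1.2, 0.5]
gripper_width: 23.1
```

Call:
{"api": "send_rows", "payload": {
  "deltas": [0.1, 0, 0, 0.004, 0, 0.1, 0, 0, 0.002, 0, 0.1, 0, 0, 0, 0]
}}

```text
time_s: 9.7
ee_pos: [627.1, -87.0, 131.3]
ee_rot: [179.7, -0.8, -3.5]
force: [-0.5, 1.5, 1.6]
gripper_width: 22.8
```

Call:
{"api": "send_rows", "payload": {
  "deltas": [0.6, 0, 0, 0, 0, 0.6, 0, 0, 0, 0, 0.6, 0, 0, 0, 0, 0.6, 0, 0, 0, 0, 0.6, 0, 0, 0, 0]
}}

```text
time_s: 10.2
ee_pos: [626.6, -88.2, 128.9]
ee_rot: [179.6, -0.7, -3.5]
force: [0.5, 0.5, 0.4]
gripper_width: 54.8
```

Call:
{"api": "send_rows", "payload": {
  "deltas": [0.6, 0, 0, -0.01, 0, 0.6, 0, 0, -0.03, 0, 0.6, 0, 0, -0.04, 0, 0.6, 0, 0, -0.04, 0, 0.6, 0, 0, -0.04, 0, 0.6, -0.05, 0, 0, 0, 0.6, -0.05, 0, 0, 0, 0.6, -0.05, 0, 0, 0, 0.6, -0.04, 0, 0, 0, 0.6, 0, 0, 0, 0]
}}

```text
time_s: 11.2
ee_pos: [432.7, -75.5, 299.1]
ee_rot: [179.4, -1.4, -3.4]
force: [0.4, -0.7, 0.7]
gripper_width: 54.7
```

Run:
```python
from h import *
f=save("scene","s9.png",(230,220,300,270),11)
g=save("top","t9.png",(270,150,350,210),9)
s=state();print(s["ee_pos"],s["force"])
# expected ball at 1.5 rad for rod x ~566, and for 1.2
for X in((630,-87,140.5),(625.6,-87,159)): print(proj(f,X),proj(g,X))
B=[]
for F,(x0,y0,x1,y1) in((f,(245,230,295,270)),(g,(285,160,320,200))):
    im=F["img"][y0:y1,x0:x1].max(2); m=(im<40).astype(np.uint8)
    n,l,st,c=cv2.connectedComponentsWithStats(m)
    for i in range(1,n):
        if st[i,4]>15: print(c[i]+[x0,y0],st[i])
```

```text
[437.18227972 -76.07838461 299.36380465] [ 0.87614016 -0.28111699  0.3811778 ]
[273.46423737 259.05773717] [302.30265408 167.79482364]
[272.59447635 253.37644568] [302.63815384 167.89559943]
[292.66666667 236.44444444] [46  4  4  6 18]
[274.61956522 259.22826087] [11 20 39 20 92]
[303.         167.60869565] [15  5  7  6 23]
```

View pics/s9.png

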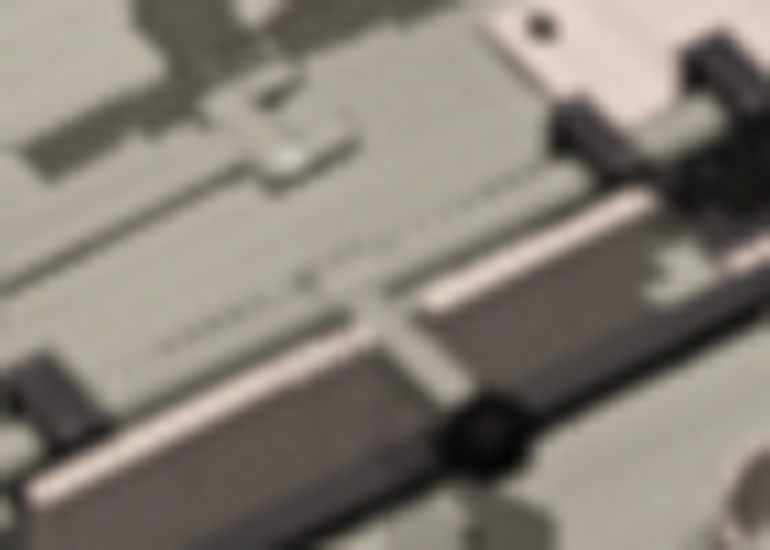

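View pics/t9.png

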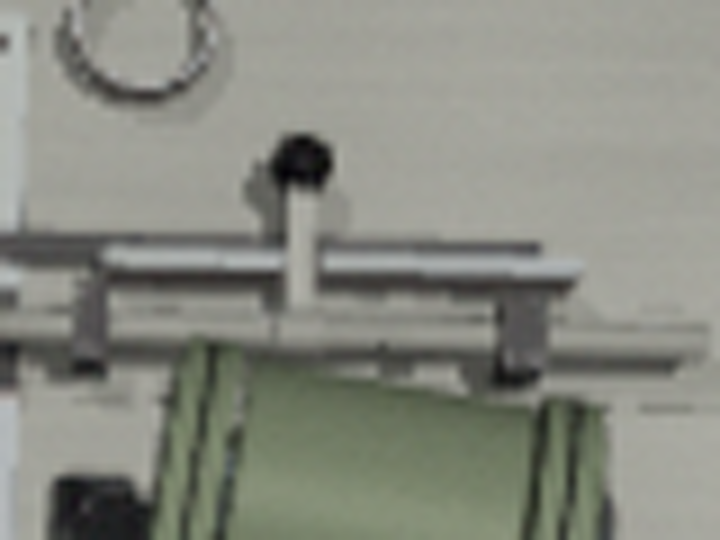

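The scene view shows the bar in the notch near (390,310), with the ball at (487,437) low in front of the plate. I'll triangulate the ball for a final height check.

Run:
```python
from h import *
f=grab_frame("scene");g=grab_frame("top")
print(tri(f,((487.5)/11-.5+230,(437.5)/11-.5+220),g,(303.0,167.3)))
```

```text
(array([631.86711605, -88.53610029, 142.19887227]), np.float64(1.9603875846856664))
```

The height reads 142 mm, against 140.5 mm at the stop. I'll make sure with a gentle press from above using shut fingers.

Call:
{"api": "send_rows", "payload": {
  "deltas": [0, 0.05, 0, 0, 0, 0, 0.05, 0, 0, 0, 0, 0.05, 0, 0, 0, 0, 0.04, 0.001, 0, 0, 0, 0, 0, 0, 0, 0, 0, 0, 0, 0],
  "squeeze": 10
}}

```text
time_s: 12.0
ee_pos: [638.0, -88.6, 296.6]
ee_rot: [179.4, -1.2, -3.3]
force: [-0.4, -0.5, -0.3]
gripper_width: 9.9
```

Call:
{"api": "send_rows", "payload": {
  "deltas": [0, -0.002, 0, 0.03, 0, 0, -0.002, 0, 0.03, 0, 0, -0.002, 0, 0.03, 0, 0, 0, 0, 0.02, 0, 0, 0, 0, 0.008, 0, 0, 0, 0, 0, 0]
}}

```text
time_s: 12.6
ee_pos: [633.0, -89.3, 174.8]
ee_rot: [179.4, -1.2, -3.3]
force: [-0.3, -0.4, -0.2]
gripper_width: 0.3
```

Call:
{"api": "send_rows", "payload": {
  "deltas": [0, -0.001, 0, 0.004, 0, 0, 0, 0, 0.002, 0, 0, 0, 0, 0, 0]
}}

```text
time_s: 12.9
ee_pos: [633.4, -89.5, 171.7]
ee_rot: [179.4, -1.5, -3.3]
force: [0.3, 0.4, 0.4]
gripper_width: 0.8
```

Call:
{"api": "send_rows", "payload": {
  "deltas": [0, 0, 0, 0.002, 0, 0, 0, 0, 0, 0]
}}

```text
time_s: 13.1
ee_pos: [634.1, -89.6, 171.1]
ee_rot: [179.4, -1.7, -3.3]
force: [0.4, 0.4, -0.5]
gripper_width: 0.6
```

Call:
{"api": "send_rows", "payload": {
  "deltas": [0, 0, 0, 0.002, 0, 0, 0, 0, 0, 0]
}}

```text
time_s: 13.3
ee_pos: [634.5, -89.7, 169.5]
ee_rot: [179.4, -1.8, -3.3]
force: [0.2, -0.3, -0.9]
gripper_width: 0.8
```

Call:
{"api": "send_rows", "payload": {
  "deltas": [0, 0, 0, 0.003, 0, 0, 0, 0, 0, 0]
}}

```text
time_s: 13.5
ee_pos: [635.0, -89.8, 166.9]
ee_rot: [179.4, -1.8, -3.3]
force: [0.0, -0.9, 0.3]
gripper_width: 0.2
```

Call:
{"api": "send_rows", "payload": {
  "deltas": [0, 0, 0, 0.003, 0, 0, 0, 0, 0, 0]
}}

```text
time_s: 13.7
ee_pos: [635.2, -89.8, 166.8]
ee_rot: [179.4, -1.9, -3.3]
force: [-1.2, 0.8, 1.4]
gripper_width: 0.4
```

Call:
{"api": "send_rows", "payload": {
  "deltas": [0, 0, 0, 0.003, 0, 0, 0, 0, 0, 0]
}}

```text
time_s: 13.9
ee_pos: [635.3, -89.9, 166.9]
ee_rot: [179.4, -2.1, -3.3]
force: [-0.4, -0.1, 1.4]
gripper_width: 0.5
```

Call:
{"api": "send_rows", "payload": {
  "deltas": [0, 0, 0, 0.005, 0, 0, 0, 0, 0.002, 0]
}}

```text
time_s: 14.1
ee_pos: [635.7, -89.9, 166.0]
ee_rot: [179.3, -2.3, -3.3]
force: [-5.3, 0.7, 13.3]
gripper_width: 0.2
```

Call:
{"api": "send_rows", "payload": {
  "deltas": [0, 0, 0, -0.02, 0, 0, 0, 0, -0.04, 0, 0, 0, 0, -0.04, 0, 0, -0.03, 0, -0.03, 0, 0, -0.05, 0, 0, 0, 0, -0.05, 0, 0, 0, 0, -0.05, 0, 0, 0, 0, 0, 0, 0, 0]
}}

```text
time_s: 14.9
ee_pos: [445.6, -77.1, 287.6]
ee_rot: [179.3, -2.0, -3.3]
force: [1.2, -0.2, 0.2]
gripper_width: 0.7
```

Run:
```python
from h import *
f=save("scene","s10.png",None,1.4)
```

```text
(no output)
```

View pics/s10.png

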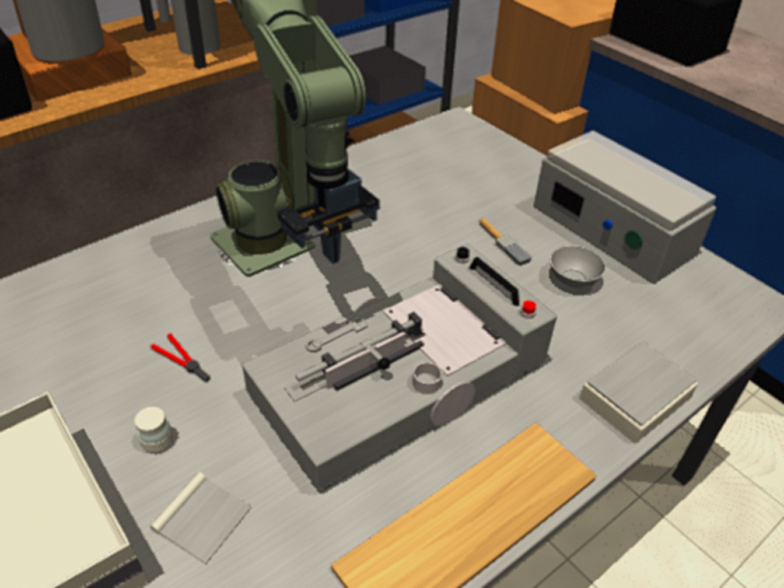

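The ball is down in front of the plate at (384,363). The bystanders are where they were and the arm is clear, so I'll hand the job in.

```bash
python3 -c "from h import *; print(job_done())"
```

```text
the job is handed in; nothing more can be done
None
```

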